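# Hang the turned pot and find its check dot in the inspection mirror

### The job

Hang the blue turned wooden pot by its handle on the twin drying hook, with its red dot on the side of the prongs' open tips, and let go of it. Then take the inspection mirror by its orange tab, turn it until the bench camera sees the red dot near the middle of the mirror, and finish while still holding the tab at that angle (it springs back if let go). Keep off the mirror glass and leave the other things on the bench where they are.

Things in the scene. Friction and masses are not known exactly. Their poses are not given: they have to be found in the camera images.
- pot: Loose hollow turned wooden pot painted blue, 92 dia, 75 tall, about 0.2 kg, red dot on its -x side. Origin: centre of its underside, z up. Stiff upright bail of 6 dia wire: its level top bar runs along y from -62 to +62, 145 above the underside, the middle 48 in a dark wooden sleeve of 13 dia (grip here). Its sides go down at y = -62, +62 to 98 high, then slant in to the rim.
- pot_grip (a point): Centre of the handle's sleeve, 145 straight above the pot's underside; axes as the pot's.
- pot_dot (a point): Centre of the red dot (22 dia), 48 out along the pot's -x, 32 above its underside.
- hook: Fixed twin hook stand; origin on the table below the seat. Two brass prongs (8 dia) at y = -36, +36 run from a crossbar at x = +90 (246 high) down to their lowest place at x = 0 (centre 228 high), then up to open tips at x = -20 (top 254 high). Post 16 dia at x = +90, base 100 square. The handle bar lies across both prongs, one on each side of the sleeve.
- hook_seat (a point): Where the handle's middle (pot_grip) comes when the pot hangs at the lowest place: midway between the prongs, 235 above the table. Axes as the hook's: x from the open tips towards the post, y across the prongs. Hung right way round, the pot's x points about along this x. The bar may rest somewhat farther along x.
- rig: Fixed inspection rig. Origin on the table, on the mirror's upright pivot axis. A grey base 360 x 90 x 12 runs along its x from -50 to +310; the black camera (50 cube on a post) at x = 265 to 315, top 155 high, its lens at x = 243, 130 high, looks along -x at the mirror.
- mirror_axis (a point): Where to grip: on the mirror's pivot axis, 195 above the table; axes as the rig's (does not turn). Mirror 74 square in a black frame 94 to 168 high, glass towards the camera; above it the orange tab, 175 to 217 high, 44 long in the mirror's plane, 10 thick, centred on the axis. At rest its length lies along the rig's y, its thickness along the rig's x.
- mirror: The turning mirror: frame, glass (64 square, on its +x side, centre 131 high, not to be touched) and tab. Origin on the pivot axis at the table, z up, x = the way it faces. At rest x points at the camera (rig's x). A light spring (0.08 N m/rad) returns it there; it turns up to 0.9 rad each way. To show what lies at angle a (from the pivot, measured from the camera's direction) turn it a/2.
- sight (a point): On the pivot axis, 130 above the table, turning with the yellow pointer (100 long, 36 high) under the mirror, which is geared 2:1: it turns by twice the mirror's turn. Its x is the camera's line of sight after reflection: the camera sees the dot mid-mirror when this x passes through the dot. At rest it points at the camera.
- spindle0: Bystander: raw wood turned spindle, 150 tall, 34 wide, standing at the back. Not to be moved.
- spindle1: Bystander: second such spindle. Not to be moved.
- spindle2: Bystander: third such spindle. Not to be moved.
- paint_red: Bystander: red paint bottle, 130 tall, 44 wide. Not to be moved.
- paint_blue: Bystander: blue paint bottle, 130 tall, 44 wide. Not to be moved.
- screwdriver: Bystander: red screwdriver lying on the table. Not to be moved.
- brush: Bystander: brush lying on the table. Not to be moved.
There are look-alikes about, which are no part of the job. Leave any yellow look-alike of the pot alone.

How it is judged:
By the outcome, as a careful person would: the job done as asked, in the order asked, and still so for the second after the job is handed in, while the arm keeps its last pose, push and grip.
It also fails if it takes over 54 s, if anything falls off the work surface, if the arm or the gripper's body presses on something with over 40 N, if the wrist force passes 120 N, or if a joint passes its speed limit or range.

### The arm

A 7-joint arm with a two-finger parallel gripper is mounted at the origin on the work surface. World frame = base frame: x ahead of the robot, y to its left, z up, the work surface at z = 0. Lengths are in mm, angles in rad, forces in N, time in s.
With the tool pointing down it reaches from about 425 to 975 mm from the base axis. Payload 16.7 kg.
Tool frame: the origin (TCP) lies on the centre line of the jaws, within the pads' length; the fingertips stand 22 mm ahead of it and the grasp point (between the pads) lies 3 mm ahead of it; z points along the fingers, y is the line along which they close (so a half turn about z gives the same grasp; the last joint's range is limited). The gripper opens to 85 mm and grips with 20 to 120 N. Pads are 22 mm wide; open, the fingers measure 114 mm over their backs; the gripper's body (76 mm by 85 mm) begins 54 mm behind the grasp point. The pads swing forward as they close: fully open they stand 13 mm farther back than shut.
Start: joints at [-1.427, 0.426, 0.074, 1.606, -0.034, 1.111, -0.067], TCP at [194.833, 646.232, 220.602] pointing down, gripper open.
Joint ranges: [-2.85, 2.85], [-0.5, 2.14], [-1.23, 1.37], [0.21, 2.46], [-1.02, 4.16], [0.16, 2.05], [-2.73, 2.73]. Speed limits (rad/s): [1.89, 1.89, 2.39, 2.39, 3.01, 3.01, 3.01].

### API

Orientations are given as a 3x3 rotation matrix whose columns are the frame's x, y, z axes.
In Python, from cell import readout, viewer, ctrl gives the robot as it stands. The module is installed in compiled form; this text tells all that it offers.
- The arm moves only by the tool apply_moves, never from a script. Its argument "moves" is a list of rows, each a list of 6 numbers: the shift along the tool's x, y, z as a fraction of full scale, then the turn, a rotation vector about the tool's x, y, z as a fraction of full scale. In form: [[tx, ty, tz, ax, ay, az], ...]. A call has 1 to 5 rows; each row shifts and turns the commanded pose from where the row before left it, along the tool's axes as they then stand; what a row does not reach is not made up. Full scale, the value 1, is 5 cm for a shift and 8 degrees for a turn. A row lasts 1/8 s, in which the tool goes at most 62.5 mm and 10.7 degrees, less where a joint would pass 70% of its speed; a pose out of reach is approached as far as the arm can. A call with a number of a shift or a turn outside -1 to 1 is refused whole. A call with a gripper value outside its range is refused whole. "jaw" is the closure, from 0 (fully open) to 1 (shut), set as the call begins (left out, the last holds). The fingers move at their own pace and stop on an object; "force" is the grip in N (left out, the last holds). Time passes only in rows, so rows that do not move let the fingers close. It gives the time, the measured TCP pose, the force, the opening and the grip force at its end, in the units of the state.
- readout.read_state(): the state, without advancing time (a new reading comes with each control period).
- viewer.camera(name): name is "scene" or "top" or "wrist"; returns a dict with "frame" (384x512x3 uint8, red, green, blue), "K" (3x3 intrinsics, pixels), "position" and "attitude" of the camera in the world. Camera axes: x right, y down, z forward; pixel columns grow to the right and rows downward; lengths in mm; the calibration is good to about 2 mm. A picture is of the moment at which its call begins. There is no depth.
- ctrl.finish_job(): hands the job in; it is judged then, once.
Trained networks look in a picture, given as the dict that the camera call returned (one of the last four; its "shot" number tells which), for a name from the list of things; names that differ only in an ending like _2 or _b are one class to them, and where a whole thing is asked for, a point or a joint stands for the part that bears it (a point fixed in the world has none). Each returns a list of dicts, best first, with "conf" (0 to 1); they miss things now and then, are a little off and sometimes report something else, mostly with a low value. They report only what shows in the picture. A call takes as long as a camera call. They do not tell look-alikes from the thing itself.
- viewer.spot_in(thing, picture): "rect" ([centre column, centre row, width, height] in pixels, round what is visible of it).
- viewer.trace(thing, picture): "region" (384x512 bool, what is visible of it) and "rect" ([centre column, centre row, width, height] in pixels, round what is visible of it).
The state is a dict: "t": time; "q": joint angles; "joint_vel": joint speeds; "joint_efforts": joint torques, N m; "tcp_pos": TCP position; "orientation": TCP orientation; "ft_force": force on the tool from outside, world axes, zero at the start; "moment": the same for the moment, N m; "gripper_width": opening from 0.0 (shut) to 1.0 (fully open); "grip_force": force on a finger pad.
Only numpy, scipy, OpenCV 4.12 (cv2) and the standard library are available. Lean on these libraries where they do the work, as an engineer would, in place of code of your own. Each camera call takes 0.05 s, during which the arm holds its last target. There are 200 camera calls.

## Working session

There is one attempt and no reset: what is moved stays moved. The work goes in short steps, Python scripts to look and compute and a tool call to move; the robot and the scene stay as the last step left them, time stands still between calls to the robot, and variables do not carry over. Pictures are saved under pics/ and viewed, at most 10 in all, crops included, and the job is handed in when it is done.

Besides the shell and the picture viewer there is one more tool, called as name(argument=value, ...), one argument or row to a line, values as JSON. apply_moves: Moves the arm, as the interface text tells. Its arguments: {"type":"object","properties":{"moves":{"type":"array"},"jaw":{"type":"number"},"force":{"type":"number"}},"required":["moves"]}

```bash
mkdir -p pics; cat > h.py <<'E'
import numpy as np, cv2
from cell import readout, viewer, ctrl
def cam(n,save=None):
    p=viewer.camera(n)
    if save: cv2.imwrite('pics/'+save,p['frame'][:,:,::-1])
    return p
def ray(p,u,v):
    d=np.linalg.inv(p['K'])@np.array([u,v,1.]); d=np.array(p['attitude'])@d
    return np.array(p['position'],float), d/np.linalg.norm(d)
def atz(p,u,v,z):
    o,d=ray(p,u,v); return o+d*(z-o[2])/d[2]
def proj(p,X):
    c=np.array(p['attitude']).T@(np.array(X,float)-np.array(p['position'])); c=np.array(p['K'])@c; return c[:2]/c[2]
def tri(obs):
    A=np.zeros((3,3));b=np.zeros(3)
    for p,u,v in obs:
        o,d=ray(p,u,v); M=np.eye(3)-np.outer(d,d); A+=M;b+=M@o
    return np.linalg.solve(A,b)
E
python3 - <<'E'
from h import *
np.set_printoptions(precision=1,suppress=True)
ps={n:cam(n) for n in('scene','top')}
cv2.imwrite('pics/a_scene.png',ps['scene']['frame'][:,:,::-1]); cv2.imwrite('pics/a_top.png',ps['top']['frame'][:,:,::-1])
for n,p in ps.items():
    print(n,p['position'],p['K'][0][0])
    for t in('pot','hook','rig','mirror','pot_dot','pot_grip','hook_seat','mirror_axis','sight','spindle0','paint_red','paint_blue','screwdriver','brush'):
        print(t,[(np.round(r['rect']).astype(int).tolist(),round(r['conf'],2)) for r in viewer.spot_in(t,p)][:4])
print(readout.read_state())
E
```

```text
scene [1132.9 -155.7  962.4] 388.191986323031
pot [([293, 144, 33, 50], 0.95), ([318, 179, 44, 39], 0.66)]
hook [([322, 250, 58, 120], 0.82)]
rig [([181, 261, 45, 157], 0.66)]
mirror [([173, 197, 31, 33], 0.94)]
pot_dot [([315, 179, 40, 42], 0.95), ([292, 143, 30, 49], 0.93), ([341, 139, 35, 56], 0.72)]
pot_grip [([291, 140, 28, 46], 0.9), ([319, 182, 44, 40], 0.71), ([341, 139, 24, 53], 0.67)]
hook_seat [([321, 249, 54, 118], 0.74)]
mirror_axis [([180, 260, 49, 159], 0.65)]
sight [([179, 237, 9, 30], 0.61), ([183, 262, 49, 158], 0.35), ([83, 291, 31, 37], 0.18)]
spindle0 [([99, 303, 35, 36], 0.84), ([84, 291, 28, 40], 0.78), ([83, 266, 34, 38], 0.63), ([179, 237, 10, 32], 0.53)]
paint_red [([388, 248, 28, 32], 0.76)]
paint_blue [([408, 230, 22, 35], 0.73)]
screwdriver [([102, 243, 59, 38], 0.81)]
brush [([389, 195, 46, 50], 0.87)]
top [ 267.2  -17.1 1696.4] 482.56760560807095
pot [([148, 259, 31, 40], 0.75), ([190, 227, 34, 26], 0.67), ([190, 268, 28, 32], 0.66), ([382, 188, 23, 15], 0.2)]
hook [([217, 140, 34, 43], 0.85)]
rig [([316, 176, 32, 115], 0.69)]
mirror [([316, 212, 22, 9]
[... 275 characters left out ...]
]
sight []
spindle0 [([386, 170, 19, 16], 0.76), ([374, 158, 19, 21], 0.71), ([384, 186, 23, 10], 0.52)]
paint_red [([162, 149, 15, 19], 0.59)]
paint_blue []
screwdriver [([381, 232, 24, 25], 0.62)]
brush [([129, 204, 12, 60], 0.67)]
{'t': 1.5, 'q': array([-1.4,  0.4,  0.1,  1.6, -0. ,  1.1, -0.1]), 'joint_vel': array([ 0.,  0.,  0.,  0., -0., -0.,  0.]), 'joint_efforts': array([  0. , -95. ,   3.8, -46.4,   0. ,   0. ,  -0. ]), 'tcp_pos': array([194.8, 646.3, 220.6]), 'orientation': array([[-1. ,  0.3, -0. ],
       [ 0.3,  1. ,  0. ],
       [ 0. , -0. , -1. ]]), 'ft_force': array([-0.5, -0. , -0.4]), 'moment': array([-0., -0., -0.]), 'grip_force': 0.0, 'gripper_width': 0.9985942142842257}
```

View pics/a_scene.png

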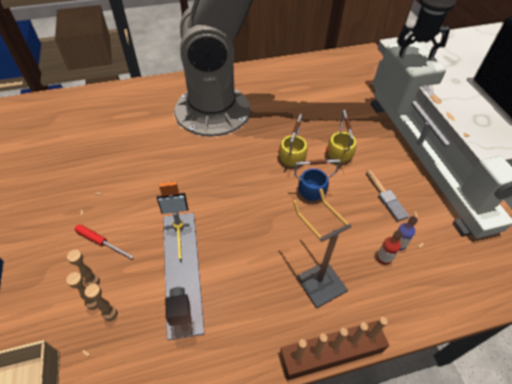

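View pics/a_top.png

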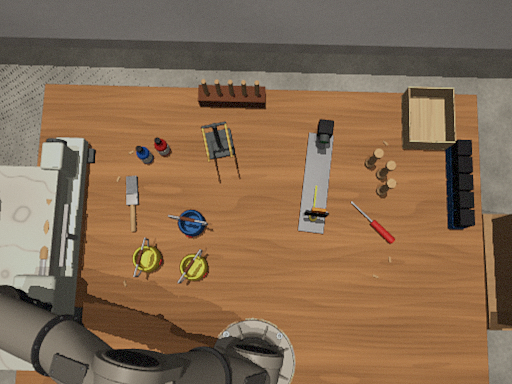

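Two yellow look-alikes stand at scene (293,150) and (342,147), top (193,267) and (146,258). The blue one at scene (313,184), top (190,223) fits "blue pot". I'll confirm it in an enlarged crop, together with the hook.

```bash
python3 - <<'E'
from h import *
a=cv2.imread('pics/a_scene.png')[115:310,255:400]; b=cv2.imread('pics/a_top.png')[110:290,120:255]
a=cv2.resize(a,None,fx=2.9,fy=2.9,interpolation=cv2.INTER_CUBIC);b=cv2.resize(b,None,fx=2.7,fy=2.7,interpolation=cv2.INTER_CUBIC)
h=max(a.shape[0],b.shape[0]); f=lambda i:cv2.copyMakeBorder(i,0,h-i.shape[0],0,0,cv2.BORDER_CONSTANT)
cv2.imwrite('pics/b.png',np.hstack([f(a),f(b)]))
E
```

```text
(no output)
```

View pics/b.png

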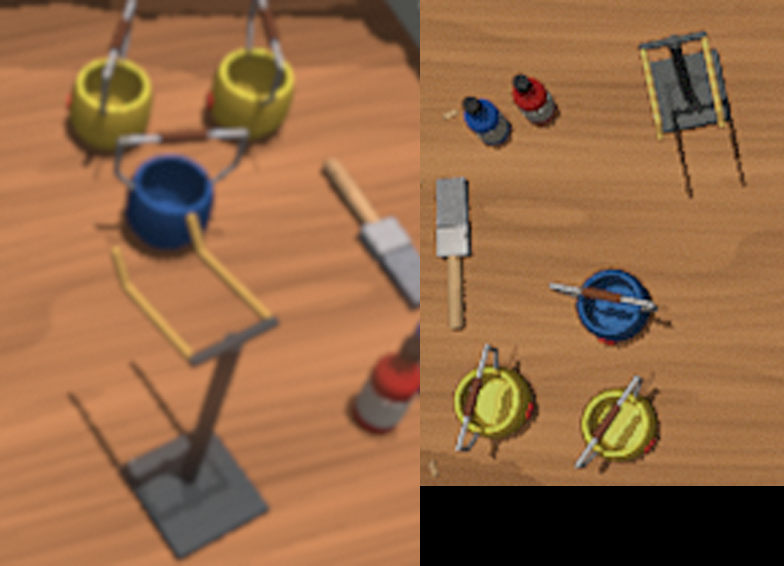

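Blue pot at crop centre (613,305), handle ends (552,287)/(653,304), sleeve near (601,296), and a red dot showing at (605,342), on the robot side. The hook's open tips, (661,135)/(722,125), also face the robot. The yellow pots are clearly other objects. Now positions.

```bash
python3 - <<'E'
from h import *
np.set_printoptions(precision=1,suppress=True)
s=cam('scene');t=cam('top')
T=dict(cbL=((202.6,127.4),(321.2,238.1)),cbR=((226.3,123.7),(348.8,225.3)),tipL=((209.3,160),(295.3,201.2)),tipR=((231.9,156.3),(321.6,190.9)),barL=((168.9,216.3),(338.8,161.2)),barR=((206.3,222.6),(296.4,164.7)))
T['cbL'],T['cbR']=(T['cbL'][0],T['cbR'][1]),(T['cbR'][0],T['cbL'][1])
T['tipL'],T['tipR']=(T['tipL'][0],T['tipR'][1]),(T['tipR'][0],T['tipL'][1])
for k,(a,b) in T.items():
    z=145 if k[0]=='b' else 248
    print(k,'tri',tri([(t,*a),(s,*b)]),'top@z',atz(t,*a,z),'scene@z',atz(s,*b,z))
print('sleeve',atz(t,187,219.6,150))
# base plate of rig, tab colour
for n,p in(('top',t),('scene',s)):
    h=cv2.cvtColor(p['frame'],cv2.COLOR_RGB2HSV); 
    m=cv2.inRange(h,(3,200,120),(14,255,255))
    c=cv2.connectedComponentsWithStats(m)
    for i in range(1,c[0]):
        if c[2][i][4]>8: print(n,c[2][i],c[3][i])
    print(n,[ (r['rect'],r['conf']) for r in viewer.spot_in('mirror',p)])
    r=viewer.trace('rig',p)[0]; ys,xs=np.nonzero(r['region']); print(r['conf'],cv2.minAreaRect(np.c_[xs,ys].astype(np.float32)))
st=readout.read_state();print(st['orientation'].tolist())
E
```

```text
cbL tri [739.  173.6 243.4] top@z [736.7 171.4 248. ] scene@z [741.9 173.1 248. ]
cbR tri [753.7 101.4 242.9] top@z [750.8  97.9 248. ] scene@z [757.  102.7 248. ]
tipL tri [634.7 148.6 245.1] top@z [633.  145.8 248. ] scene@z [637.2 150.  248. ]
tipR tri [648.1  79.  245.7] top@z [646.7  76.5 248. ] scene@z [650.1  80.7 248. ]
barL tri [469.5 283.7 135.6] top@z [467.6 280.2 145. ] scene@z [477.3 280.6 145. ]
barR tri [452.2 160.6 136.2] top@z [450.6 157.8 145. ] scene@z [459.8 159.1 145. ]
sleeve [458.  220.1 150. ]
top [([314.0, 211.2, 13.8, 9.0], 0.69), ([314.6, 203.9, 7.3, 38.1], 0.54)]
0.87 ((316.8157043457031, 176.0884552001953), (28.854955673217773, 115.7072982788086), 6.1886162757873535)
scene [([173.2, 196.4, 33.5, 38.9], 0.63)]
0.88 ((179.57521057128906, 259.16937255859375), (157.9314422607422, 37.86864471435547), 85.71085357666016)
[[-0.9574290125060743, 0.2886688101833784, -6.35527832672743e-05], [0.2886688154795666, 0.9574290075564463, -0.00010226975155777734], [3.1325190711098324e-05, -0.00011626173390944479, -0.9999999927509707]]
```

```bash
cat >> h.py <<'E'
from scipy.spatial.transform import Rotation as Ro
def Rdown(yaw):  # tool y along yaw, z down
    y=np.array([np.cos(yaw),np.sin(yaw),0]); z=np.array([0,0,-1.]); return np.c_[np.cross(y,z),y,z]
def plan(P,yaw,n=None,R1=None):
    st=readout.read_state(); p=np.array(st['tcp_pos']);R=np.array(st['orientation']);P=np.array(P,float)
    R1=Rdown(yaw) if R1 is None else R1
    rv=(Ro.from_matrix(R.T@R1)).as_rotvec(); d=P-p
    n=n or int(np.ceil(max(np.linalg.norm(d)/48,np.linalg.norm(rv)/np.radians(7.8),1)))
    for i in range(n):
        s=R.T@((P-p)/(n-i)); s=np.round(s/50,2)
        a=np.round(Ro.from_matrix(R.T@R1).as_rotvec()/(n-i)/np.radians(8),2)
        p=p+R@s*50; R=R@Ro.from_rotvec(a*np.radians(8)).as_matrix()
        print([float(x)+0 for x in np.r_[s,a]],',')
    print('end',p.round(1),n)
E
python3 -c "
from h import *
plan([463,220,260],-0.14)"
```

```text
[-0.69, -0.6, -0.07, 0.0, 0.0, 0.92] ,
[-0.76, -0.51, -0.07, 0.0, 0.0, 0.92] ,
[-0.82, -0.41, -0.07, 0.0, 0.0, 0.92] ,
[-0.87, -0.3, -0.07, 0.0, 0.0, 0.92] ,
[-0.9, -0.18, -0.07, 0.0, 0.0, 0.93] ,
[-0.91, -0.07, -0.07, 0.0, 0.0, 0.92] ,
[-0.91, 0.05, -0.07, 0.0, 0.0, 0.93] ,
[-0.9, 0.17, -0.07, 0.0, 0.0, 0.92] ,
[-0.87, 0.28, -0.08, 0.0, 0.0, 0.93] ,
[-0.83, 0.4, -0.07, 0.0, 0.0, 0.92] ,
[-0.76, 0.5, -0.08, 0.0, 0.0, 0.93] ,
end [463.1 220.2 260.1] 11
```

apply_moves(
  moves=[
    [-0.69, -0.6, -0.07, 0, 0, 0.92],
    [-0.76, -0.51, -0.07, 0, 0, 0.92],
    [-0.82, -0.41, -0.07, 0, 0, 0.92],
    [-0.87, -0.3, -0.07, 0, 0, 0.92],
    [-0.9, -0.18, -0.07, 0, 0, 0.93],
  ],
  jaw=0,
)

```text
t: 2.42
tcp_pos: [317.5, 450.8, 238.4]
orientation: [[-0.589, 0.808, 0.0], [0.808, 0.589, 0.0], [0.0, 0.0, -1.0]]
ft_force: [0.9, 0.4, 0.3]
gripper_width: 0.998
grip_force: 0.0
```

apply_moves(
  moves=[
    [-0.91, -0.07, -0.07, 0, 0, 0.92],
    [-0.91, 0.05, -0.07, 0, 0, 0.93],
    [-0.9, 0.17, -0.07, 0, 0, 0.92],
    [-0.87, 0.28, -0.08, 0, 0, 0.93],
    [-0.83, 0.4, -0.07, 0, 0, 0.92],
  ],
)

```text
t: 3.05
tcp_pos: [439.2, 257.2, 256.5]
orientation: [[0.015, 1.0, 0.0], [1.0, -0.015, 0.001], [0.001, 0.0, -1.0]]
ft_force: [0.6, 0.4, 0.3]
gripper_width: 1.0
grip_force: 0.0
```

```bash
python3 -c "
from h import *
plan([463,220,260],-0.14)"
```

```text
[-0.74, 0.49, -0.07, 0.0, 0.0, 0.9] ,
end [463.2 219.8 260. ] 1
```

apply_moves(
  moves=[
    [-0.74, 0.49, -0.07, 0, 0, 0.9],
    [0, 0, 0, 0, 0, 0],
  ],
)

```text
t: 3.3
tcp_pos: [464.3, 218.4, 260.2]
orientation: [[0.142, 0.99, 0.001], [0.99, -0.142, 0.0], [0.0, 0.001, -1.0]]
ft_force: [-0.3, 1.1, 0.9]
gripper_width: 0.996
grip_force: 0.0
```

```bash
python3 -c "
from h import *
p=cam('wrist','c.png'); print(p['position'],np.array(p['attitude']).round(2).tolist())
print(readout.read_state()['tcp_pos'])
for q in ([463,220,145],[469,284,145],[452,160,145]): print(proj(p,q))
print([(r['rect'],r['conf']) for r in viewer.spot_in('pot_grip',p)])
"
```

```text
[477.2420443  301.22327948 412.87649815] [[0.99, -0.14, -0.04], [-0.14, -0.94, -0.32], [0.0, 0.32, -0.95]]
[463.23275353 220.23459105 259.8613078 ]
[252.09380432 181.34814751]
[248.5322717  116.95063674]
[250.15837313 234.20259527]
[([93.2, 55.4, 168.1, 86.3], 0.71), ([363.6, 353.9, 116.3, 36.9], 0.71), ([120.8, 191.8, 131.4, 88.3], 0.68), ([252.6, 173.1, 71.6, 129.7], 0.66)]
```

View pics/c.png

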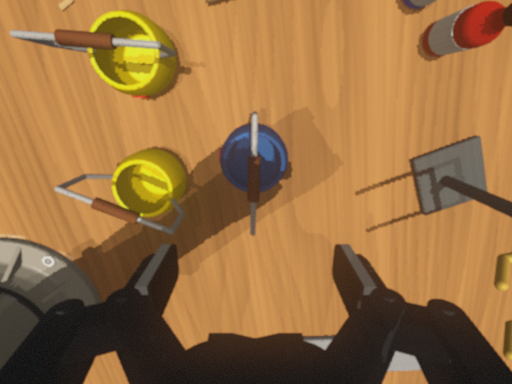

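The wrist view shows the blue pot at (254,157), with its bar running from (254,114) to (253,234) and the sleeve centre near (254,179). The jaws straddle it squarely.

```bash
python3 -c "
from h import *
p=cam('wrist')
a,b,c=[atz(p,*q,145) for q in ((254,114),(253,234),(254,179))]; print(a,b,c,(a+b)/2,np.arctan2(-(a-b)[0],(a-b)[1]))
m=((a+b)/2+c)/2
plan([m[0],m[1],147],np.arctan2(-(a-b)[0],(a-b)[1]))"
```

```text
[472.25454861 289.04532862 145.        ] [453.7463259  163.00312859 145.        ] [463.46625636 225.37459026 145.        ] [463.00043725 226.0242286  145.        ] -0.1457995045545644
[0.03, 0.0, 0.75, 0.0, 0.0, 0.03] ,
[0.02, 0.01, 0.75, 0.0, 0.0, 0.02] ,
[0.03, 0.0, 0.75, 0.0, 0.0, 0.03] ,
end [463.3 225.9 147.1] 3
```

apply_moves(
  moves=[
    [0.03, 0, 0.75, 0, 0, 0.03],
    [0.02, 0, 0.75, 0, 0, 0.02],
    [0.02, 0, 0.75, 0, 0, 0.03],
    [0, 0, 0, 0, 0, 0],
  ],
)

```text
t: 3.95
tcp_pos: [461.3, 224.9, 145.2]
orientation: [[0.145, 0.989, -0.004], [0.989, -0.145, -0.003], [-0.004, -0.003, -1.0]]
ft_force: [0.6, 0.1, 0.3]
gripper_width: 1.001
grip_force: 0.0
```

apply_moves(
  moves=[
    [0, 0, 0, 0, 0, 0],
    [0, 0, 0, 0, 0, 0],
    [0, 0, 0, 0, 0, 0],
    [0, 0, 0, 0, 0, 0],
    [0, 0, 0, 0, 0, 0],
  ],
  jaw=1,
  force=60,
)

```text
t: 4.58
tcp_pos: [463.2, 224.7, 147.3]
orientation: [[0.147, 0.989, 0.0], [0.989, -0.147, 0.0], [0.0, 0.0, -1.0]]
ft_force: [-0.3, 0.0, 0.2]
gripper_width: 0.001
grip_force: 0.0
```

apply_moves(
  moves=[
    [0, 0, 0, 0, 0, 0],
    [0, 0, -0.1, 0, 0, 0],
    [0, 0, -0.3, 0, 0, 0],
    [0, 0, -0.6, 0, 0, 0],
    [0, 0, -0.8, 0, 0, 0],
  ],
)

```text
t: 5.2
tcp_pos: [462.9, 224.3, 238.6]
orientation: [[0.147, 0.989, -0.0], [0.989, -0.147, -0.001], [-0.001, -0.0, -1.0]]
ft_force: [-0.0, -0.3, 1.5]
gripper_width: 0.0
grip_force: 0.0
```

The jaws closed on nothing, so I'll look.

```bash
python3 -c "
from h import *
p=cam('wrist'); s=cam('scene')
a=cv2.resize(p['frame'],(400,300)); b=cv2.resize(s['frame'][60:210,225:425],(400,300))
cv2.imwrite('pics/d.png',np.hstack([a,b])[:,:,::-1])
"
```

```text
(no output)
```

View pics/d.png

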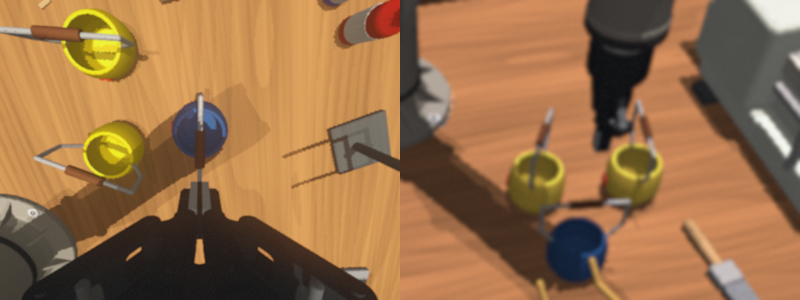

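```bash
python3 -c "
from h import *
np.set_printoptions(precision=1,suppress=True)
p=cam('wrist');s=cam('scene');t=cam('top'); T=readout.read_state()['tcp_pos']
print(T,'tip proj w,s',proj(p,T-[0,0,22]),proj(s,T-[0,0,22]))
for n,q in(('w',p),('s',s)):
  for z in (145,135): print(n,z,proj(q,[463,224,z]))
a=cv2.resize(p['frame'][100:260,190:320],None,fx=3,fy=3,interpolation=2); b=cv2.resize(s['frame'][85:205,265:365],None,fx=4,fy=4,interpolation=2)
cv2.imwrite('pics/e.png',np.hstack([a,b])[:,:,::-1]); print(a.shape,b.shape)
for n,q in(('w',p),('s',s),('t',t)):
  for th in('pot_grip',): print(n,[(np.array(r['rect']).round(1),round(r['conf'],2)) for r in viewer.spot_in(th,q)])
"
```

```text
[463.1 224.7 237.5] tip proj w,s [250.6 220.9] [322.4 143.6]
w 145 [251.4 190.5]
w 135 [251.4 187.3]
s 145 [318.4 161.3]
s 135 [317.9 163.6]
(480, 390, 3) (480, 400, 3)
w [(array([117.3, 202.6, 142. ,  94.3]), 0.96), (array([253.9, 178.6,  73.9, 114.2]), 0.82), (array([ 85.5,  61. , 170.9,  90.5]), 0.56)]
s [(array([290. , 140.2,  24.3,  46.7]), 0.85), (array([318.1, 180.8,  41.4,  42.3]), 0.69), (array([342. , 138.4,  26.3,  51.9]), 0.66)]
t [(array([373.9, 224.8,  37.8,  38.2]), 0.69), (array([144.8, 254.4,  22.6,  35.2]), 0.61), (array([200.8, 222.2,  13.3,  16.7]), 0.51)]
```

View pics/e.png

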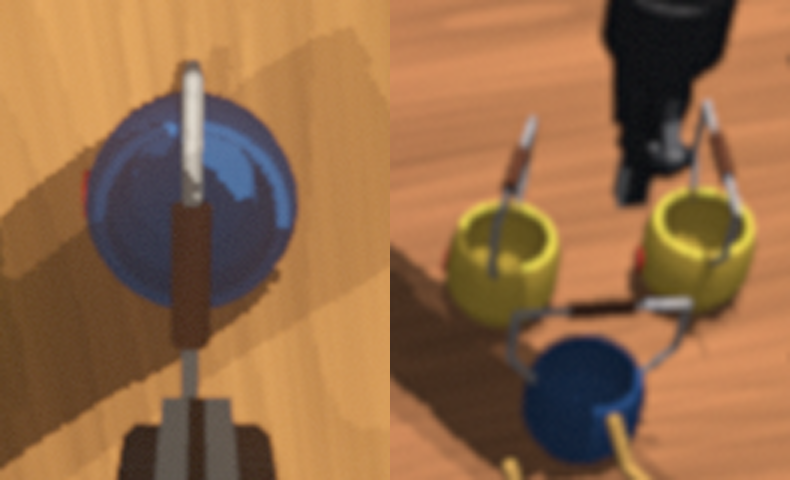

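The fingertips show at wrist (255,233) and scene about (325,134). That is higher than the model predicts, (251,221) and (322,144), so I'll triangulate the real tip.

```bash
python3 -c "
from h import *
np.set_printoptions(precision=1,suppress=True)
p=cam('wrist');s=cam('scene'); T=readout.read_state()['tcp_pos']
print('tip',tri([(p,255.4,233),(s,325,134)]),T)
for z in (-22,-10,0,10,20): print(z,[proj(q,T+[0,dy,z]) for q in(p,s) for dy in(11,-11)])
print('bar',tri([(p,253.5,121),(s,338.8,161.2)]),tri([(p,254,192),(s,318,162)]))
m=cv2.inRange(s['frame'],(0,0,0),(45,45,45)); ys,xs=np.nonzero(m[85:160,310:350]); 
for r in range(110,150,3):
  c=np.nonzero(m[r,300:360])[0]; print(r,(c.min()+300,c.max()+300) if len(c) else None)
"
```

```text
tip [463.  229.9 246.8] [462.9 224.5 236.6]
-22 [array([251. , 207.8]), array([255.7, 235.7]), array([326. , 143.1]), array([318.4, 144.6])]
-10 [array([250.8, 214.9]), array([255.7, 244.2]), array([326.7, 140. ]), array([319. , 141.4])]
0 [array([250.5, 221.6]), array([255.7, 252.2]), array([327.3, 137.3]), array([319.6, 138.7])]
10 [array([250.3, 229. ]), array([255.8, 261.1]), array([327.9, 134.5]), array([320.1, 136. ])]
20 [array([250. , 237.4]), array([255.8, 271.1]), array([328.5, 131.7]), array([320.7, 133.2])]
bar [471.3 285.9 136.6] [463.2 222.4 143.2]
110 (np.int64(321), np.int64(338))
113 (np.int64(321), np.int64(337))
116 (np.int64(322), np.int64(332))
119 (np.int64(323), np.int64(331))
122 (np.int64(323), np.int64(329))
125 (np.int64(323), np.int64(339))
128 (np.int64(324), np.int64(334))
131 (np.int64(324), np.int64(328))
134 (np.int64(323), np.int64(327))
137 None
140 None
143 None
146 None
149 None
```

The tips really sit about 10 mm above the reported TCP, so the grasp closed above the sleeve. Lowering to TCP z ≈ 117 is safe under either reading. Retrying.

apply_moves(
  moves=[
    [0, 0, 0.1, 0, 0, 0],
    [0, 0, 0.1, 0, 0, 0],
    [0, 0, 0, 0, 0, 0],
    [0, 0, 0, 0, 0, 0],
  ],
  jaw=0,
)

```text
t: 6.2
tcp_pos: [463.2, 224.7, 227.1]
orientation: [[0.147, 0.989, -0.0], [0.989, -0.147, -0.0], [-0.0, -0.0, -1.0]]
ft_force: [0.1, -0.6, -0.3]
gripper_width: 0.845
grip_force: 0.0
```

```bash
python3 -c "
from h import *
s=readout.read_state(); print(s['gripper_width']); plan([463.2,223.5,118],-0.146)"
```

```text
0.8447468237635191
[-0.01, 0.0, 0.73, 0.0, 0.0, 0.0] ,
[-0.01, 0.0, 0.73, 0.0, 0.0, -0.01] ,
[0.0, 0.0, 0.72, 0.0, 0.0, 0.0] ,
end [463.  223.6 118.1] 3
```

apply_moves(
  moves=[
    [0, 0, 0.4, 0, 0, 0],
    [0, 0, 0.7, 0, 0, 0],
    [0, 0, 0.7, 0, 0, 0],
    [0, 0, 0.38, 0, 0, 0],
    [0, 0, 0, 0, 0, 0],
  ],
)

```text
t: 6.82
tcp_pos: [462.6, 224.2, 117.2]
orientation: [[0.147, 0.989, -0.002], [0.989, -0.147, -0.002], [-0.002, -0.001, -1.0]]
ft_force: [0.3, 1.1, 0.5]
gripper_width: 1.0
grip_force: 0.0
```

apply_moves(
  moves=[
    [0, 0, 0, 0, 0, 0],
    [0, 0, 0, 0, 0, 0],
    [0, 0, 0, 0, 0, 0],
    [0, 0, 0, 0, 0, 0],
    [0, 0, 0, 0, 0, 0],
  ],
  jaw=1,
  force=60,
)

```text
t: 7.45
tcp_pos: [463.5, 224.9, 118.5]
orientation: [[0.147, 0.989, 0.001], [0.989, -0.147, 0.001], [0.001, 0.001, -1.0]]
ft_force: [-0.0, -0.0, 5.7]
gripper_width: 0.123
grip_force: 58.5
```

Width 0.123 (about 10.5 mm, under the 13 mm sleeve) and an upward force mean a grip at the pads' very edge. I'll regrip deeper.

apply_moves(
  moves=[
    [0, 0, 0, 0, 0, 0],
    [0, 0, 0, 0, 0, 0],
    [0, 0, 0, 0, 0, 0],
    [0, 0, 0.15, 0, 0, 0],
    [0, 0, 0.15, 0, 0, 0],
  ],
  jaw=0.3,
)

```text
t: 8.07
tcp_pos: [463.0, 224.7, 102.5]
orientation: [[0.147, 0.989, -0.0], [0.989, -0.147, -0.0], [-0.0, -0.0, -1.0]]
ft_force: [-0.3, 0.1, -1.3]
gripper_width: 0.698
grip_force: 0.0
```

apply_moves(
  moves=[
    [0, 0, 0, 0, 0, 0],
    [0, 0, 0, 0, 0, 0],
    [0, 0, 0, 0, 0, 0],
    [0, 0, 0, 0, 0, 0],
  ],
  jaw=1,
  force=60,
)

```text
t: 8.57
tcp_pos: [463.3, 224.8, 103.3]
orientation: [[0.147, 0.989, 0.0], [0.989, -0.147, 0.0], [0.0, 0.0, -1.0]]
ft_force: [1.0, -0.5, 0.0]
gripper_width: 0.133
grip_force: 58.3
```

apply_moves(
  moves=[
    [0, 0, -0.1, 0, 0, 0],
    [0, 0, -0.4, 0, 0, 0],
    [0, 0, -0.7, 0, 0, 0],
    [0, 0, -0.8, 0, 0, 0],
    [0, 0, -0.8, 0, 0, 0],
  ],
)

```text
t: 9.2
tcp_pos: [462.9, 224.4, 244.7]
orientation: [[0.147, 0.989, -0.0], [0.989, -0.147, -0.0], [-0.0, -0.0, -1.0]]
ft_force: [0.7, 0.4, -0.8]
gripper_width: 0.134
grip_force: 58.4
```

```bash
python3 -c "
from h import *
np.set_printoptions(precision=1,suppress=True)
p=cam('wrist');s=cam('scene');t=cam('top'); st=readout.read_state();print(st['tcp_pos'],st['gripper_width'],st['ft_force'])
b=cv2.resize(s['frame'][60:240,240:400],None,fx=2.6,fy=2.6,interpolation=2);a=cv2.resize(p['frame'][70:310,160:350],(370,468)); 
cv2.imwrite('pics/f.png',np.hstack([a,b])[:,:,::-1]); print(a.shape,b.shape)
print([(np.array(r['rect']).round(1),round(r['conf'],2)) for r in viewer.spot_in('pot',s)])
T=st['tcp_pos']
for dz in (0,20,42): print(dz,proj(p,T+[0,0,dz]),proj(s,T+[0,0,dz]))
"
```

```text
[463.9 225.2 245. ] 0.1362420993401242 [ 0.7 -0.6 -2.9]
(468, 370, 3) (468, 416, 3)
[(array([325.8, 144.4,  45.5,  48.2]), 0.93), (array([344.8, 136.5,  23.6,  47.8]), 0.93), (array([291.9, 143.2,  33.9,  52.3]), 0.88)]
0 [254.3 236.2] [324.3 135.9]
20 [254.2 253.6] [325.5 130.3]
42 [254.1 278.5] [326.9 123.9]
```

View pics/f.png

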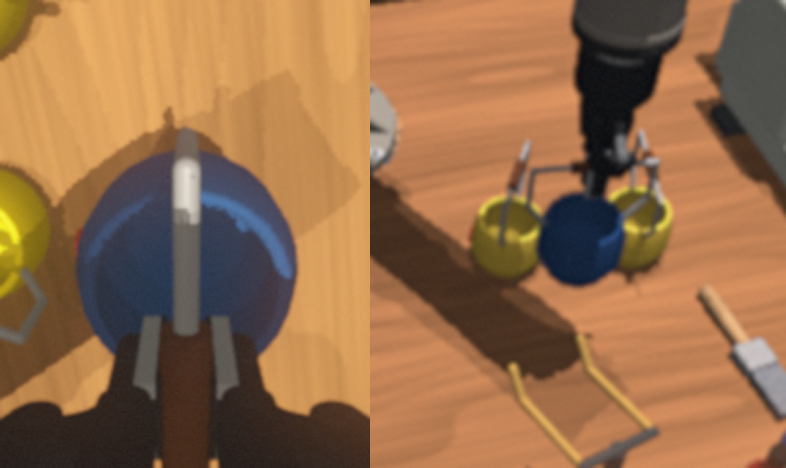

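The blue pot is held by its sleeve and lifted. In the scene view the bar is near (328,124), about 42 mm above the reported TCP. The hook tips stand in front at full-image (295,201) and (321,190). Next: move to a point ahead of the hook tips, then turn.

```bash
python3 -c "
from h import *
plan([572,99,240],0.21,5)"
```

```text
[-0.43, 0.5, 0.01, 0.0, 0.0, -0.51] ,
[-0.47, 0.47, 0.02, 0.0, 0.0, -0.51] ,
[-0.5, 0.44, 0.01, 0.0, 0.0, -0.51] ,
[-0.53, 0.4, 0.02, 0.0, 0.0, -0.51] ,
[-0.57, 0.37, 0.01, 0.01, -0.01, -0.52] ,
end [572.2  98.8 240. ] 5
```

apply_moves(
  moves=[
    [-0.43, 0.5, 0.01, 0, 0, -0.51],
    [-0.47, 0.47, 0.02, 0, 0, -0.51],
    [-0.5, 0.44, 0.01, 0, 0, -0.51],
    [-0.53, 0.4, 0.02, 0, 0, -0.51],
    [-0.57, 0.37, 0.01, 0, 0, -0.52],
  ],
)

```text
t: 10.02
tcp_pos: [572.1, 97.6, 238.2]
orientation: [[-0.211, 0.978, -0.002], [0.978, 0.211, -0.001], [-0.0, -0.002, -1.0]]
ft_force: [-0.5, 1.1, -1.4]
gripper_width: 0.133
grip_force: 58.4
```

apply_moves(
  moves=[
    [0, 0, 0, 0, 0, 0],
    [0, 0, 0, 0, 0, 0],
  ],
)

```text
t: 10.28
tcp_pos: [571.4, 98.7, 238.5]
orientation: [[-0.208, 0.978, -0.002], [0.978, 0.208, -0.001], [-0.0, -0.002, -1.0]]
ft_force: [0.1, 0.8, -1.7]
gripper_width: 0.136
grip_force: 58.5
```

```bash
python3 -c "
from h import *
np.set_printoptions(precision=1,suppress=True)
p=cam('wrist');s=cam('scene');t=cam('top'); st=readout.read_state();T=st['tcp_pos'];print(T,st['gripper_width'],st['ft_force'])
B=T+[0,0,42]; e=np.array([-.208,.978,0]); seat=np.array([660,118,235.]);d=np.array([.978,.208,0])
img=s['frame'].copy()
for X,c in((B,(255,0,0)),(B+62*e,(255,0,0)),(B-62*e,(255,0,0)),(seat+36*e-20*d+[0,0,15],(0,255,0)),(seat-36*e-20*d+[0,0,15],(0,255,0)),(seat+36*e-[0,0,7],(0,255,255)),(seat-36*e-[0,0,7],(0,255,255)),(seat+36*e+90*d+[0,0,11],(0,255,0)),(seat-36*e+90*d+[0,0,11],(0,255,0))):
  u=proj(s,X).round().astype(int); img[u[1],u[0]]=c
b=cv2.resize(img[100:260,265:395],None,fx=3.5,fy=3.5,interpolation=0)
w=p['frame']; a=cv2.resize(w,(330,248))
cv2.imwrite('pics/g.png',np.hstack([cv2.copyMakeBorder(a,0,b.shape[0]-248,0,0,0),b])[:,:,::-1]); print(b.shape)
for X in(seat+36*e-20*d+[0,0,15],seat-36*e-20*d+[0,0,15]): print('wr',proj(p,X)*330/512)
"
```

```text
[571.6  99.4 239.2] 0.136406880948224 [-0.5  0.6 -1.8]
(560, 455, 3)
wr [246.2 120.8]
wr [235.1 190.4]
```

View pics/g.png

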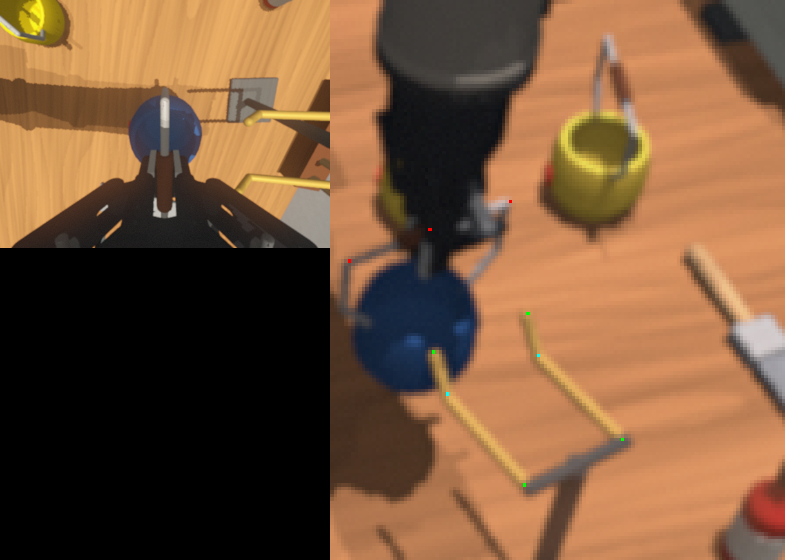

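Overlaid model points fall on the prongs' tips, bends and crossbar ends, and on the handle's ends, so the alignment is good. Advance over the seat.

```bash
python3 -c "
from h import *
plan([661,118,238],0.21,4)"
```

```text
[0.0, 0.46, 0.01, 0.0, 0.0, 0.0] ,
[0.0, 0.46, 0.0, 0.0, 0.0, 0.0] ,
[-0.01, 0.45, 0.01, 0.0, 0.0, 0.0] ,
[0.0, 0.46, 0.0, -0.01, 0.0, 0.01] ,
end [661.1 118.1 238.2] 4
```

apply_moves(
  moves=[
    [0, 0.46, 0, 0, 0, 0],
    [0, 0.46, 0, 0, 0, 0],
    [0, 0.45, 0, 0, 0, 0],
    [0, 0.46, 0, 0, 0, 0],
    [0, 0, 0, 0, 0, 0],
  ],
)

```text
t: 11.05
tcp_pos: [662.1, 118.7, 239.0]
orientation: [[-0.209, 0.978, -0.0], [0.978, 0.209, -0.001], [-0.0, -0.0, -1.0]]
ft_force: [0.5, -0.3, -1.4]
gripper_width: 0.134
grip_force: 58.5
```

apply_moves(
  moves=[
    [0, 0, 0.3, 0, 0, 0],
    [0, 0, 0.3, 0, 0, 0],
    [0, 0, 0.15, 0, 0, 0],
    [0, 0, 0, 0, 0, 0],
  ],
)

```text
t: 11.55
tcp_pos: [661.1, 117.6, 201.3]
orientation: [[-0.208, 0.978, -0.001], [0.978, 0.208, -0.0], [-0.0, -0.001, -1.0]]
ft_force: [0.4, -0.5, -0.9]
gripper_width: 0.135
grip_force: 58.5
```

Bar should be at about 243; lower gently until contact.

apply_moves(
  moves=[
    [0, 0, 0.08, 0, 0, 0],
    [0, 0, 0.05, 0, 0, 0],
    [0, 0, 0, 0, 0, 0],
  ],
)

```text
t: 11.92
tcp_pos: [662.2, 117.6, 196.0]
orientation: [[-0.208, 0.978, 0.001], [0.978, 0.208, 0.0], [-0.0, 0.001, -1.0]]
ft_force: [3.1, -0.0, 1.4]
gripper_width: 0.136
grip_force: 58.8
```

```bash
python3 -c "
from h import *
np.set_printoptions(precision=1,suppress=True)
p=cam('wrist');s=cam('scene');st=readout.read_state();T=st['tcp_pos'];print(T,st['gripper_width'],st['ft_force'])
b=cv2.resize(s['frame'][130:270,270:380],None,fx=3.6,fy=3.6,interpolation=2)
a=cv2.resize(p['frame'][60:384,100:512],None,fx=.95,fy=.95)
cv2.imwrite('pics/i.png',np.hstack([cv2.copyMakeBorder(a,0,b.shape[0]-a.shape[0],0,0,0),b])[:,:,::-1]); print(a.shape,b.shape)
"
```

```text
[662.2 117.7 196.1] 0.13315633382044587 [ 2.5 -0.4  1.4]
(308, 391, 3) (504, 396, 3)
```

View pics/i.png

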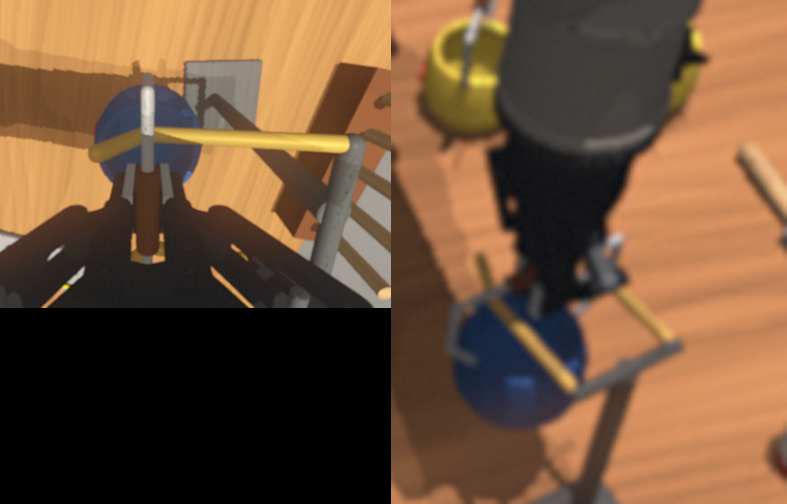

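The bar lies on the prongs at their lowest place, wrist crop (148,130) with the tip at (95,155), and the contact force has come up. Release and rise.

apply_moves(
  moves=[
    [0, 0, 0, 0, 0, 0],
    [0, 0, 0, 0, 0, 0],
    [0, 0, 0, 0, 0, 0],
  ],
  jaw=0.45,
)

```text
t: 12.4
tcp_pos: [661.5, 117.6, 195.5]
orientation: [[-0.208, 0.978, -0.0], [0.978, 0.208, -0.0], [0.0, -0.0, -1.0]]
ft_force: [0.4, -0.8, 0.5]
gripper_width: 0.554
grip_force: 0.0
```

apply_moves(
  moves=[
    [0, 0, -0.15, 0, 0, 0],
    [0, 0, -0.5, 0, 0, 0],
    [0, 0, -0.8, 0, 0, 0],
    [0, 0, -0.9, 0, 0, 0],
    [0, 0, 0, 0, 0, 0],
  ],
)

```text
t: 13.02
tcp_pos: [663.1, 117.4, 317.3]
orientation: [[-0.208, 0.978, 0.006], [0.978, 0.208, 0.002], [0.001, 0.006, -1.0]]
ft_force: [1.1, 0.8, -0.6]
gripper_width: 0.55
grip_force: 0.0
```

```bash
python3 -c "
from h import *
np.set_printoptions(precision=1,suppress=True)
s=cam('scene');t=cam('top');st=readout.read_state();T=st['tcp_pos'];print(T,st['gripper_width'],st['ft_force'])
print('pot',[(np.array(r['rect']).round(1),round(r['conf'],2)) for q in(s,t) for r in viewer.spot_in('pot',q)])
# tab
for n,q in(('s',s),('t',t)):
  h=cv2.cvtColor(q['frame'],cv2.COLOR_RGB2HSV)
  c=(163,182,185,205) if n=='s' else (300,200,332,222)
  for nm,lo,hi in(('orange',(5,170,100),(17,255,255)),):
    m=cv2.inRange(h,lo,hi); sub=m[:]; k=cv2.connectedComponentsWithStats(sub)
    print(n,nm,[(k[2][i].tolist(),k[3][i]) for i in range(1,k[0]) if k[2][i][4]>12 and 140<k[3][i][0]<340])
# predicted
for P in ([480,-203,195],): print(proj(s,P),proj(t,P))
b=cv2.resize(s['frame'][120:345,130:360],None,fx=2.4,fy=2.4,interpolation=2); a=cv2.resize(t['frame'][100:250,285:350],None,fx=3.6,fy=3.6,interpolation=2); print(a.shape,b.shape)
cv2.imwrite('pics/j.png',np.hstack([a,b[:540]])[:,:,::-1])
"
```

```text
[661.7 117.7 313.6] 0.5474333936104248 [-0.4  1.  -1. ]
pot [(array([347.4, 146.2,  12.5,  24.6]), 0.84), (array([292.4, 143.6,  36.5,  46.7]), 0.72), (array([309.7, 221.4,  42.4,  47.9]), 0.58), (array([234.3, 160.8,  14.6,  24.7]), 0.64), (array([147.3, 257.1,  30. ,  39.1]), 0.6)]
s orange [([159, 182, 19, 13, 193], array([168.6, 187.9]))]
t orange []
[165.5 184. ] [319.8 214.7]
(540, 234, 3) (540, 552, 3)
```

View pics/j.png

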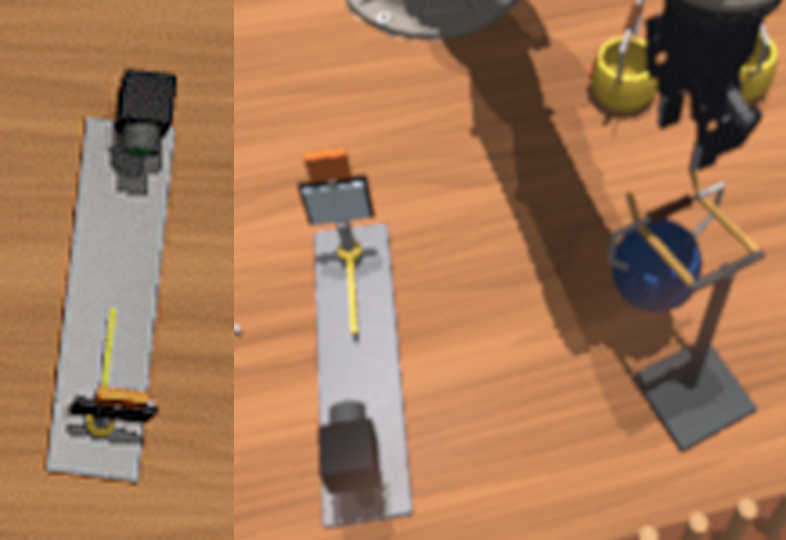

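The pot hangs on both prongs (crop: sleeve (670,207), bar ends (615,235)/(722,185)). The mirror's orange tab is at scene (168.6,188), and the base-plate corners are clear in both views. Now I'll fit the rig pose.

```bash
cat > rig.py <<'E'
from h import *
from scipy.optimize import least_squares
np.set_printoptions(precision=2,suppress=True)
s=cam('scene');t=cam('top')
f=lambda u,v:((u-234)/2.4+130,v/2.4+120)
g=lambda u,v:(u/3.6+285,v/3.6+100)
O=[(s,f(316,236),(-50,-45,12)),(s,f(387,224),(-50,45,12)),(s,f(326,526),(310,-45,6)),(s,f(411,513),(310,45,6)),
 (t,g(48,468),(-50,45,12)),(t,g(137,481),(-50,-45,12)),(t,g(88,118),(310,45,12)),(t,g(124,396),(-1,0,210)),(s,(168.6,188),(4,0,199))]
def res(x):
    c,q=np.cos(x[2]),np.sin(x[2]); r=[]
    for p,uv,X in O: r+=list(proj(p,[x[0]+c*X[0]-q*X[1],x[1]+q*X[0]+c*X[1],X[2]])-uv)
    return r
S=least_squares(res,[480,-203,-.11],loss='soft_l1'); x=S.x; print('rig',x,np.array(res(x)).reshape(-1,2).tolist())
a,b=atz(s,*f(615,235),235),atz(s,*f(722,185),235); print('bar',a,b,(a+b)/2,np.arctan2((b-a)[1],(b-a)[0])-np.pi/2)
E
python3 rig.py; python3 - <<'E'
from h import *
plan([481,-203,320],-0.11)
E
```

```text
rig [ 495.64 -197.23   -0.1 ] [[-1.4936462654774232, -2.8971571796889464], [-0.4318964895014119, -1.8346017011024571], [-1.7658525556150835, 0.2121618718613263], [0.3223166762825542, -0.5185492203732451], [-0.968848446608547, -0.16809898056976635], [-0.12917258516586116, -0.5465505319159547], [-0.7405901202715768, -1.2383864491393126], [-0.864041414180349, -0.6340636646790756], [-0.23714066406907364, 0.47279732526433804]]
bar [682.03  55.49 235.  ] [652.41 175.67 235.  ] [667.22 115.58 235.  ] 0.24163803415278706
[-0.69, -0.61, -0.02, 0.0, 0.0, 0.29] ,
[-0.71, -0.58, -0.02, 0.0, 0.0, 0.29] ,
[-0.74, -0.55, -0.02, 0.0, 0.0, 0.29] ,
[-0.76, -0.52, -0.02, 0.0, 0.0, 0.28] ,
[-0.78, -0.49, -0.02, 0.0, 0.0, 0.29] ,
[-0.8, -0.46, -0.02, 0.0, 0.0, 0.28] ,
[-0.81, -0.42, -0.01, -0.01, 0.0, 0.29] ,
[-0.83, -0.39, -0.02, 0.0, 0.0, 0.28] ,
end [ 481.1 -202.9  320.1] 8
```

apply_moves(
  moves=[
    [-0.69, -0.56, -0.02, 0, 0, 0.29],
    [-0.71, -0.54, -0.02, 0, 0, 0.29],
    [-0.73, -0.51, -0.02, 0, 0, 0.29],
    [-0.75, -0.48, 0, 0, 0, 0.28],
    [-0.77, -0.46, 0, 0, 0, 0.28],
  ],
)

```text
t: 13.95
tcp_pos: [557.5, -81.5, 315.7]
orientation: [[-0.009, 1.0, -0.001], [1.0, 0.009, -0.0], [-0.0, -0.001, -1.0]]
ft_force: [1.1, -0.1, 0.0]
gripper_width: 0.552
grip_force: 0.0
```

```bash
python3 -c "
from h import *
plan([493,-198,310],-0.1)"
```

```text
[-0.77, -0.44, 0.04, 0.0, 0.0, 0.26] ,
[-0.79, -0.41, 0.04, 0.0, 0.0, 0.26] ,
[-0.8, -0.37, 0.04, 0.0, 0.0, 0.26] ,
end [ 493.2 -197.8  309.8] 3
```

apply_moves(
  moves=[
    [-0.77, -0.44, 0.04, 0, 0, 0.26],
    [-0.79, -0.41, 0.04, 0, 0, 0.26],
    [-0.8, -0.37, 0.04, 0, 0, 0.26],
    [0, 0, 0, 0, 0, 0],
    [0, 0, 0, 0, 0, 0],
  ],
)

```text
t: 14.58
tcp_pos: [494.2, -196.7, 310.0]
orientation: [[0.099, 0.995, -0.0], [0.995, -0.099, 0.0], [0.0, -0.0, -1.0]]
ft_force: [0.2, 1.1, 0.9]
gripper_width: 0.552
grip_force: 0.0
```

```bash
python3 -c "
from h import *
np.set_printoptions(precision=2,suppress=True)
p=cam('wrist'); st=readout.read_state(); print(st['tcp_pos'],st['orientation'])
h=cv2.cvtColor(p['frame'],cv2.COLOR_RGB2HSV); m=cv2.inRange(h,(3,170,100),(17,255,255)); k=cv2.connectedComponentsWithStats(m)
for i in range(1,k[0]):
  if k[2][i][4]>60:
    ys,xs=np.nonzero(k[1]==i); print(k[2][i],k[3][i],cv2.minAreaRect(np.c_[xs,ys].astype(np.float32)), np.median(h[ys,xs],0), [int(np.median(h[ys[xs==c],c,2])) for c in sorted(set(xs))[::2]])
for P in ([495,-197,217],[495,-175,217],[495,-219,217]): print(proj(p,P))
for n in('mirror_axis','mirror','rig'): print(n,[(np.array(r['rect']).round(1),round(r['conf'],2)) for r in viewer.spot_in(n,p)])
"
```

```text
[ 494.51 -196.17  309.98] [[ 0.1  1.  -0. ]
 [ 1.  -0.1  0. ]
 [ 0.  -0.  -1. ]]
[252 159  11  51 489] [257.06 185.06] ((257.0, 184.0), (50.0, 10.0), 90.0) [ 13. 192. 128.] [115, 125, 128, 128, 128, 149]
[229 255  39  43 651] [247.1  276.33] ((247.3195037841797, 275.9872131347656), (14.017788887023926, 50.192726135253906), 42.709388732910156) [  4. 206. 213.] [182, 199, 215, 215, 215, 213, 212, 214, 217, 213, 215, 215, 216, 213, 214, 215, 215, 217, 200, 164]
[254.47 189.74]
[252.12 167.44]
[256.71 210.85]
mirror_axis [(array([366.8, 164.7, 285.2,  87.4]), 0.81)]
mirror [(array([256.8, 173.8,  14.2,  74.7]), 0.73)]
rig [(array([369.9, 168.1, 283.7,  89.1]), 0.82)]
```

The tab is at wrist (257,184.5), within 1–2 mm of the fitted axis and aligned with the jaws. Descend.

apply_moves(
  moves=[
    [0, 0, 0.7, 0, 0, 0],
    [0, 0, 0.8, 0, 0, 0],
    [0, 0, 0.7, 0, 0, 0],
    [0, 0, 0.5, 0, 0, 0],
    [0, 0, 0, 0, 0, 0],
  ],
)

```text
t: 15.4
tcp_pos: [493.7, -195.9, 173.8]
orientation: [[0.098, 0.995, -0.003], [0.995, -0.098, -0.0], [-0.001, -0.003, -1.0]]
ft_force: [-0.2, 0.1, 1.0]
gripper_width: 0.546
grip_force: 0.0
```

apply_moves(
  moves=[
    [0, 0, 0, 0, 0, 0],
    [0, 0, 0, 0, 0, 0],
    [0, 0, 0, 0, 0, 0],
    [0, 0, 0, 0, 0, 0],
  ],
  jaw=1,
  force=40,
)

```text
t: 15.9
tcp_pos: [496.3, -196.6, 176.4]
orientation: [[0.098, 0.995, 0.004], [0.995, -0.098, -0.001], [-0.0, 0.004, -1.0]]
ft_force: [9.2, -0.7, -2.3]
gripper_width: 0.104
grip_force: 44.0
```

The tab is held. Geometry gives a ≈ 1.29 rad, so a mirror turn of about 0.647 rad (37°). I'll turn most of that, then check with the pointer.

apply_moves(
  moves=[
    [0, 0.03, 0, 0, 0, -0.6],
    [0, 0, 0, 0, 0, -0.9],
    [0, 0, 0, 0, 0, -0.9],
    [0, 0, 0, 0, 0, -0.9],
    [0, 0, 0, 0, 0, -0.7],
  ],
)

```text
t: 16.52
tcp_pos: [496.5, -196.7, 176.4]
orientation: [[-0.447, 0.895, 0.002], [0.895, 0.447, 0.0], [-0.001, 0.002, -1.0]]
ft_force: [-2.2, 1.1, 7.1]
gripper_width: 0.108
grip_force: 45.4
```

apply_moves(
  moves=[
    [0, 0, 0, 0, 0, -0.4],
    [0, 0, 0, 0, 0, 0],
    [0, 0, 0, 0, 0, 0],
  ],
)

```text
t: 16.9
tcp_pos: [496.4, -196.7, 176.4]
orientation: [[-0.493, 0.87, 0.002], [0.87, 0.493, 0.0], [-0.001, 0.001, -1.0]]
ft_force: [-1.5, 0.3, 7.3]
gripper_width: 0.11
grip_force: 45.4
```

```bash
cat > chk.py <<'E'
from h import *
np.set_printoptions(precision=3,suppress=True)
s=cam('scene');t=cam('top'); st=readout.read_state(); R=st['orientation']; print(st['tcp_pos'],'yaw',np.arctan2(R[1,1],R[0,1]),st['ft_force'],st['moment'],st['gripper_width'])
A=np.array([495.5,-196.5])
for n,q in(('s',s),('t',t)):
    h=cv2.cvtColor(q['frame'],cv2.COLOR_RGB2HSV)
    for nm,lo,hi in(('yellow',(24,150,120),(34,255,255)),('blue',(104,140,30),(122,255,255)),('red',(0,190,90),(4,255,255)),('red2',(174,190,90),(180,255,255))):
        k=cv2.connectedComponentsWithStats(cv2.inRange(h,lo,hi))
        for i in range(1,k[0]):
            if k[2][i][4]<4: continue
            c=k[3][i]
            W=atz(q,*c,{'y':36,'b':130,'r':122}[nm[0]])
            if not (380<W[0]<760 and -330<W[1]<230): continue
            ys,xs=np.nonzero(k[1]==i); print(n,nm,k[2][i],c,W)
            if nm=='yellow':
                P=np.array([atz(q,x,y,36)[:2] for x,y in zip(xs,ys)]); m=P.mean(0); u=np.linalg.svd(P-m)[2][0]; u*=np.sign((m-A)@u); print('  line dir',np.arctan2(u[1],u[0]),'from axis',np.arctan2(*(m-A)[::-1]),np.ptp((P-m)@u))
    print(n,'dot expect',proj(q,[616,107.5,122]))
E
python3 chk.py
```

```text
[ 496.467 -196.704  176.364] yaw 0.5156917793454339 [-2.301  0.727  6.994] [ 0.091  0.683 -0.037] 0.11255654545780332
s yellow [201 227  15   3  17] [207.529 228.   ] [ 533.432 -118.677   36.   ]
  line dir 1.1271512875046847 from axis 1.1172776155687352 40.26507964292064
s blue [305 212  14  14  97] [311.897 217.505] [630.871 144.407 130.   ]
s blue [290 217  25  21 234] [300.444 227.752] [653.01  105.331 130.   ]
s blue [320 222   3  11  22] [321.227 227.318] [665.152 156.946 130.   ]
s dot expect [296.223 217.607]
t yellow [284 203  17   8  23] [292.696 207.174] [ 526.355 -128.162   36.   ]
  line dir 1.178609746744441 from axis 1.1466896009146188 60.645683369262684
t blue [211 146  18   7  38] [219.632 148.105] [704.68  126.296 130.   ]
t blue [210 153  26  21 376] [222.801 162.91 ] [654.138 113.622 130.   ]
t blue [233 152   2   3   4] [233.25 153.  ] [689.113  80.065 130.   ]
t dot expect [224.346 174.674]
```

```bash
python3 -c "
from h import *
np.set_printoptions(precision=1,suppress=True)
t=cam('top');s=cam('scene');A=np.array([495.8,-196.6])
for q,(r0,r1,c0,c1) in((t,(168,182,212,238)),(s,(200,235,283,320))):
  f=q['frame'][r0:r1,c0:c1].astype(int); m=(f[...,0]>90)&(f[...,0]>2.2*f[...,1])&(f[...,0]>2.2*f[...,2]); ys,xs=np.nonzero(m); print(len(xs), (xs.mean()+c0,ys.mean()+r0,xs.min()+c0,xs.max()+c0,ys.min()+r0,ys.max()+r0) if len(xs) else '')
  if len(xs): W=atz(q,xs.mean()+c0,ys.mean()+r0,125); print(W,np.arctan2(W[1]-A[1],W[0]-A[0]))
print([t['frame'][r,224].tolist() for r in range(168,180)])
# pot model check: project pot outline in top
th=.21;d=np.array([np.cos(th),np.sin(th),0])
for bx in (0,6): 
  B=np.array([660,118,0])+bx*d
  P=np.array([proj(t,B+[46*np.cos(a),46*np.sin(a),z]) for z in(90,165) for a in np.linspace(0,6.28,60)]); print(bx,P.min(0),P.max(0))
h=cv2.cvtColor(t['frame'],cv2.COLOR_RGB2HSV); m=cv2.inRange(h,(102,110,20),(125,255,255))[140:185,195:250]; ys,xs=np.nonzero(m); print(xs.min()+195,ys.min()+140,xs.max()+195,ys.max()+140)
"
```

```text
11 (np.float64(225.0), np.float64(174.0909090909091), np.int64(222), np.int64(228), np.int64(173), np.int64(175))
[617.4 105.2 125. ] 1.187786446230591
0 
[[60, 104, 157], [56, 99, 149], [26, 51, 71], [24, 41, 66], [18, 40, 60], [37, 25, 42], [103, 29, 28], [105, 4, 0], [64, 31, 22], [75, 57, 38], [81, 55, 30], [101, 63, 36]]
0 [206.7 144.9] [235.9 177.2]
6 [206.4 143.1] [235.6 175.5]
210 146 235 174
```

The red dot is visible in the top view at (225,174), world (617,105), which lies at 1.188 rad. The sight is at about 1.13–1.14, so a further 0.025 rad is needed.

apply_moves(
  moves=[
    [0, 0, 0, 0, 0, -0.09],
    [0, 0, 0, 0, 0, -0.09],
    [0, 0, 0, 0, 0, 0],
    [0, 0, 0, 0, 0, 0],
  ],
)

```text
t: 17.6
tcp_pos: [496.4, -196.7, 176.4]
orientation: [[-0.515, 0.857, 0.002], [0.857, 0.515, 0.0], [-0.001, 0.001, -1.0]]
ft_force: [-2.7, 0.8, 6.5]
gripper_width: 0.111
grip_force: 45.5
```

```bash
python3 chk.py | grep -v blue
```

```text
[ 496.425 -196.688  176.343] yaw 0.5408524565940962 [-1.346  1.46   7.413] [ 0.071  0.633 -0.046] 0.1135782183872073
s yellow [201 226   6   1   6] [203.5 226. ] [ 524.009 -128.399   36.   ]
  line dir 1.3152749657785718 from axis 1.1743403747421928 14.07990278701594
s yellow [208 227   8   2   9] [211.889 227.111] [ 533.623 -106.26    36.   ]
  line dir 1.2437634338505903 from axis 1.171079631884337 20.05477792324085
s dot expect [296.223 217.607]
t yellow [283 205   8   4   8] [286.5   206.125] [ 529.42  -106.544   36.   ]
  line dir 1.1735195332401216 from axis 1.2102049814066131 26.462727470059164
t yellow [293 208   7   4  13] [296.154 209.692] [ 517.847 -140.339   36.   ]
  line dir 1.1789748008682146 from axis 1.1920805115855948 21.825593306613953
t dot expect [224.346 174.674]
```

Sight at about 1.18–1.19 rad (tool yaw and pointer agree) against the dot at 1.188, with the tab held steadily. Handing in.

```bash
python3 -c "
from cell import ctrl
print(ctrl.finish_job())"
```

```text
the job is handed in; nothing more can be done
None
```

I handed the job in after about 18 s of robot time: the blue pot hangs on both prongs with its red dot on the open-tip side, and the gripper holds the mirror's orange tab with its line of sight within about 0.02 rad of the dot. The verdict was not reported.

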